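# Hold a bowl up in the vacuum lidding press

## Robot

A 6-joint arm with a two-finger parallel gripper is mounted at the origin on the work surface. World frame = base frame: x ahead of the robot, y to its left, z up, the work surface at z = 0. Lengths are in mm, angles in rad, forces in N, time in s.
With the tool pointing down it reaches from about 200 to 875 mm from the base axis. Payload 3.4 kg.
Tool frame: the origin (TCP) lies on the centre line of the jaws, within the pads' length; the fingertips stand 19 mm ahead of it and the grasp point (between the pads) is the TCP; z points along the fingers, y is the direction in which the jaws open and shut (so a half turn about z gives the same grasp; the last joint's range is limited). The gripper opens to 94 mm and grips with 3 to 60 N. Pads are 16 mm wide; open, the fingers measure 119 mm over their backs; the gripper's body (75 mm by 177 mm) begins 78 mm behind the grasp point.
Start: joints at [1.151, 0.276, 1.505, -0, 1.361, -0.121], TCP at [169.282, 549.552, 224.493] pointing down, gripper open.
Joint ranges: [-2.89, 2.89], [-0.75, 2.08], [0.22, 2.7], [-1.18, 4.32], [0.11, 2.71], [-2.7, 2.7]. Speed limits (rad/s): [2.57, 2.57, 3.14, 3.14, 3.14, 3.14].

## Interface

Orientations are given as a 3x3 rotation matrix whose columns are the frame's x, y, z axes.
In Python, from bench import ctrl, imaging gives the robot as it stands.
- The arm moves only by the shell command python3 -m inch 'ROWS' [OPENING] [FORCE]. ROWS is JSON, one flat list of numbers, 4 for each row, row after row: the shift along the world's x, y, z in mm, then the turn about the world's z in degrees. In form: [dx, dy, dz, twist, dx, dy, dz, twist, ...]. A call has 1 to 10 rows; each row shifts and turns the commanded pose from where the row before left it; what a row does not reach is not made up. A row lasts 1/8 s, in which the tool goes at most 62.5 mm and 10.7 degrees, less where a joint would pass 70% of its speed; a pose out of reach is approached as far as the arm can. A call is refused whole if a number of a shift passes 62.5 or a number of a turn 10.7, either way. A call with a gripper value outside its range is refused whole. OPENING is the closure, from 0 (fully open) to 1 (shut), set as the call begins (- or left out, the last holds). The fingers move at their own pace and stop on an object; FORCE is the grip in N (left out, the last holds). Time passes only in rows, so rows that do not move let the fingers close. It gives the time, the measured TCP pose, the force and the opening at its end, in the units of the state.
- ctrl.get_state(): the state, without advancing time (a new reading comes with each control period).
- imaging.read_camera(name): name is "side" or "top" or "wrist"; returns a dict with "color" (480x640x3 uint8, red, green, blue), "range_z" (480x640 float32, mm along the optical axis (not along the pixel's ray), 0 where there is no reading), "fx", "fy", "cx", "cy" (pixels), "rvec" (rotation vector, rad) and "tvec" (3), from world to camera coordinates, as OpenCV has them; the wrist camera has in their place "mount" (4x4, takes a point from camera to tool coordinates, whose origin is the TCP and whose axes are the flange's). Camera axes: x right, y down, z forward; pixel columns grow to the right and rows downward; lengths in mm; the calibration is good to about 2 mm. A picture is of the moment at which its call begins: read the wrist's pose just before it.
- ctrl.job_done(): hands the job in, once; it reports no verdict.
The state is a dict: "time_s": time; "joint_pos": joint angles; "qvel": joint speeds; "tau": joint torques, N m; "eef_pos": TCP position; "eef_rot": TCP orientation; "wrist_force": force on the tool from outside, world axes, zero at the start; "moment": the same for the moment, N m; "finger_gap": finger opening in mm.
Only numpy, scipy, OpenCV 4.12 (cv2) and the standard library are available. Lean on these libraries where they do the work, as an engineer would, in place of code of your own. Each camera call takes 0.05 s, during which the arm holds its last target. There are 200 camera calls.

## Task

Vacuum-seal the lidded bowl waiting in the lidding press: first press its white power key, then the blue round-bowl key, then the green start key, each fully down and released before the next, leaving the yellow and red keys alone. Then swing the cam lever up until it stands straight upright, where the cam lifts the bowl highest and presses its lid against the pad in the head; do not run it on over the top, and finish while still holding it there with the gripper, because it springs back when let go. Leave the bowls, spare lid and dip cup around the press where they are.

Things in the scene. Friction and masses are not known exactly. Their poses are not given: they have to be found in the camera images.
- press: white bench-top lidding press, fixed, 315 (x) by 240 (y) by 262 mm high, lever on its +y side. Origin on the counter below the bowl's axis; z up, -x towards its console, 50 mm high (x -212 to -88 mm), with five keys in a row along y (white, yellow, blue, green, red from +y). Behind it posts carry a head (190 by 250 mm, x -85 to 105 mm, 198 to 262 mm above the counter) over the bowl
- power_key_top (a point): middle of the top face of the white power key: a round spring key, 27 mm across, standing 12 mm proud of its 36 mm wide steel bezel, its top 72 mm above the counter; keys are 46 mm apart. In the press's frame at (-155, 92) mm. All keys are pressed straight down, 6 mm to the bottom, about 5 N
- bowl_key_top (a point): middle of the top face of the blue round-bowl key (white ring on it), the same size, in the middle of the row at (-155, 0) mm in the press's frame
- start_key_top (a point): middle of the top face of the green start key, the same size, at (-155, -46) mm in the press's frame
- tray_key_top (a point): middle of the top face of the yellow key (black rectangle on it), between the white and the blue ones; not to be pressed
- stop_key_top (a point): middle of the top face of the red stop key, last in the row, next to the green one; not to be pressed
- power_key (a joint): travel of the white key, 0 up to 0.006 m fully down; it springs back up
- bowl_key (a joint): travel of the blue key, 0 up to 0.006 m fully down; it springs back up
- start_key (a joint): travel of the green key, 0 up to 0.006 m fully down; it springs back up
- tray_key (a joint): travel of the yellow key, 0 when up
- stop_key (a joint): travel of the red key, 0 when up
- lever: cam lever: 14 mm steel bar with a black T-grip at its end, its middle plane 195 mm to the press's +y. Origin on the shaft's axis, 38 mm above the counter; z along the bar to the grip, y along the shaft (the press's y). At rest it points to the press's -x, 30 degrees above level; grip up and towards +x raises the bowl. Lift is highest with z straight up; beyond that it falls
- camshaft (a joint): angle of the cam lever in rad: 0 at rest, 1.047 upright at the highest lift (17 mm), end stop at 1.547. A spring pulls it back to 0 from everywhere; it takes about 4 to 7 N at the grip
- carrier_top (a point): middle of the round plate that carries the bowl, where the bowl's foot stands; 92 mm above the counter at rest, 109 mm at the highest lift
- bowl: round glass bowl with food standing in the ring of the carrier plate, 140 mm in diameter, 65 mm high, loose, about 0.5 kg; origin under its foot
- bowl_lid: beige lid lying on that bowl, 149 mm in diameter; origin on the rim's plane; its top, 8 mm higher, is 14 mm below the pad at rest
- seal_pad: black sprung rubber pad, 100 mm in diameter, under the press's head; origin in its underside, 179 mm above the counter; the lid pushes it up 2 to 3 mm at the highest lift
- baking_sheet: dark blue baking sheet, fixed, 376 by 266 mm with a 20 mm rim, to the left of the press; origin under its middle
- pink_bowl: glass bowl with a pink lid on the baking sheet, 149 mm wide, 73 mm high; origin under its foot; leave alone
- open_bowl: open glass bowl of food on the baking sheet, 140 mm wide, 66 mm high; origin under its foot; leave alone
- spare_lid: cream lid lying on the counter to the right of the press, 149 mm wide, 12 mm high; origin under its middle; leave alone
- dip_cup: small white dip cup with a clear lid, to the right of the press, 64 mm wide, 38 mm high; origin under its middle; leave alone
- lever_grip (a point): centre of the T-grip: a round bar 28 mm thick, 50 mm long across the lever (along the press's y), 185 mm from the shaft's axis; at rest about 130 mm above the counter, 223 mm when the lever is upright. It can be pinched over its two flat ends, so that it pivots between the fingers, or pushed

How it is judged:
By the outcome, as a careful person would: the job done as asked, in the order asked, and still so for the second after the job is handed in, while the arm keeps its last pose, push and grip.
It also fails if it takes over 61 s, if anything falls off the work surface, if the arm or the gripper's body presses on something with over 40 N, if the wrist force passes 120 N, or if a joint passes its speed limit or range.

## Working session

There is one attempt and no reset: what is moved stays moved. The work goes in short steps, Python scripts to look and compute and a shell command to move; the robot and the scene stay as the last step left them, time stands still between calls to the robot, and variables do not carry over. Pictures are saved under pics/ and viewed, about 8 in all and at most 12, crops included, and the job is handed in when it is done.

```bash
mkdir -p pics; cat > h.py <<'E'
import numpy as np, cv2
from bench import ctrl, imaging
def get(name):
    s=ctrl.get_state(); d=imaging.read_camera(name); 
    if name=='wrist':
        T=np.eye(4); T[:3,:3]=s['eef_rot']; T[:3,3]=s['eef_pos']; d['T']=T@np.array(d['mount'])
    else:
        R=cv2.Rodrigues(np.array(d['rvec'],float))[0]; t=np.array(d['tvec'],float).ravel()
        T=np.eye(4); T[:3,:3]=R.T; T[:3,3]=-R.T@t; d['T']=T
    return d
def pts(d):
    z=d['range_z']; v,u=np.mgrid[:480,:640]
    P=np.stack([(u-d['cx'])/d['fx']*z,(v-d['cy'])/d['fy']*z,z],-1)
    return P@d['T'][:3,:3].T+d['T'][:3,3]
def ray(d,u,v,h):
    r=d['T'][:3,:3]@np.array([(u-d['cx'])/d['fx'],(v-d['cy'])/d['fy'],1]); o=d['T'][:3,3]
    return o+r*(h-o[2])/r[2]
E
python3 - <<'E'
from h import *
for n in ('top','side'):
    d=get(n); cv2.imwrite(f'pics/{n}0.png',d['color'][:,:,::-1])
    np.savez(f'pics/{n}0.npz',**d); print(n,d['T'][:3].round(2).tolist())
print(ctrl.get_state())
E
```

```text
top [[0.03, -0.99, 0.14, 318.53], [-1.0, -0.03, -0.01, 10.18], [0.01, -0.14, -0.99, 1402.84]]
side [[0.74, -0.41, 0.54, -492.14], [-0.68, -0.45, 0.58, -1077.27], [0.0, -0.79, -0.61, 1261.37]]
{'time_s': 0.1, 'joint_pos': array([ 1.15100528e+00,  2.76527110e-01,  1.50597415e+00, -2.39569553e-05,
        1.36070278e+00, -1.20997696e-01]), 'qvel': array([-0.00242962, -0.00031282, -0.00341155, -0.00067554,  0.00057467,
        0.00039497]), 'tau': array([ 7.77246187e-04, -4.05454445e+01, -2.37780315e+01,  7.02352636e-02,
        2.97556585e-02, -4.97822396e-05]), 'eef_pos': array([169.08160258, 549.08956824, 223.70677362]), 'eef_rot': array([[-9.55693805e-01,  2.94361933e-01, -6.35353646e-04],
       [ 2.94362569e-01,  9.55692673e-01, -1.48101970e-03],
       [ 1.71247000e-04, -1.60242569e-03, -9.99998701e-01]]), 'wrist_force': array([ 0.45353895, -0.05605723,  0.44669362]), 'moment': array([ 0.01271323, -0.02857726, -0.02659051]), 'finger_gap': 93.68973719892213}
```

View pics/top0.png

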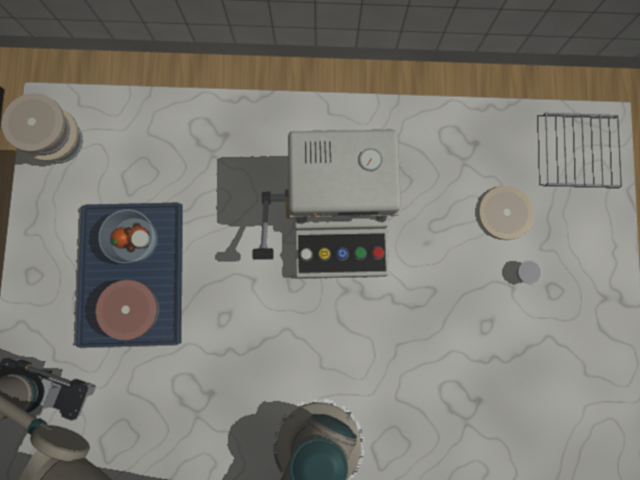

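View pics/side0.png

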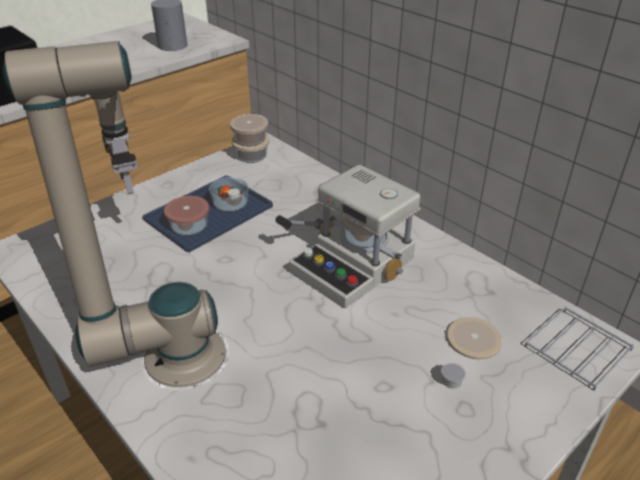

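The top view shows the keys at row ~254: white at column 306, yellow 325, blue 343, green 361 and red 378. The grip is at about (263,253). The side view agrees, and the lever is down on the press's left.

```bash
python3 - <<'E'
from h import *
d=dict(np.load('pics/top0.npz')); P=pts(d)
hsv=cv2.cvtColor(d['color'],cv2.COLOR_RGB2HSV)
def cen(m,x0,x1,y0=240,y1=266):
    mm=np.zeros(m.shape,bool); mm[y0:y1,x0:x1]=m[y0:y1,x0:x1]; v,u=np.nonzero(mm); return u.mean(),v.mean(),len(u),np.nanmedian(P[mm],0).round(1)
H,S,V=[hsv[:,:,i].astype(int) for i in range(3)]
K={}
for n,m,a,b in [('w',(V>150)&(S<60),300,313),('y',(S>110)&(H>15)&(H<40),316,334),('b',(S>80)&(H>95)&(H<130),334,352),('g',(S>80)&(H>45)&(H<90),352,370),('r',(S>110)&((H<10)|(H>170)),369,385)]:
    u,v,k,p=cen(m,a,b); K[n]=ray(d,u,v,72); print(n,round(u,1),round(v,1),k,K[n].round(1),p)
u,v,k,p=cen(V<60,250,275,246,262); print('grip',u,v,k,ray(d,u,v,135).round(1),p)
A=np.array([K[n][:2] for n in 'wybgr']); dirn=(A[0]-A[-1]);print(np.linalg.norm(np.diff(A,axis=0),axis=1), np.degrees(np.arctan2(-dirn[0],dirn[1])))
E
```

```text
w 306.0 253.6 63 [482.6  46.7  72. ] [482.1  46.8  71.3]
y 323.8 253.2 96 [484.9   1.7  72. ] [485.2   1.4  70.8]
b 341.7 252.7 89 [487.6 -43.8  72. ] [487.2 -44.4  71.2]
g 360.0 252.4 90 [489.7 -90.2  72. ] [490.4 -90.3  71.2]
r 377.9 252.1 93 [ 491.9 -135.8   72. ] [ 492.4 -136.1   70.4]
grip 262.578125 253.484375 192 [471.9 149.7 135. ] [470.9 149.3 141.2]
[45.04724558 45.54813225 46.51937327 45.58542722] 2.911329264094455
```

```bash
python3 -m inch '[25,-40,0,2,25,-40,0,2,25,-40,0,2,25,-40,0,2,25,-40,0,2,25,-40,0,2,25,-40,0,2,25,-40,0,2,25,-40,0,2,25,-40,0,2]' 1 20; python3 -m inch '[32,-51,0,0,31.5,-51.5,-20,0,0,0,-45,0,0,0,0,0,0,0,0,0]'
python3 - <<'E'
from h import *
s=ctrl.get_state(); print(s['eef_pos'],s['eef_rot'].round(3).tolist(),s['wrist_force'],s['finger_gap'])
d=get('wrist'); cv2.imwrite('pics/w1.png',d['color'][:,:,::-1]); np.savez('pics/w1.npz',**d)
T=np.linalg.inv(d['T'])
for n,p in dict(w=(482.6,46.7,72),y=(484.9,1.7,72),b=(487.5,-43.8,72),grip=(472.6,150.5,130)).items():
    q=T[:3,:3]@np.array(p)+T[:3,3]; print(n,q[0]/q[2]*d['fx']+d['cx'],q[1]/q[2]*d['fy']+d['cy'])
E
```

```text
time_s: 1.35
eef_pos: [419.7, 148.1, 224.3]
eef_rot: [[-0.999, -0.051, -0.0], [-0.051, 0.999, 0.0], [0.0, 0.0, -1.0]]
wrist_force: [0.5, 1.0, 0.2]
finger_gap: 0.9
time_s: 1.98
eef_pos: [482.6, 48.4, 160.7]
eef_rot: [[-0.999, -0.051, 0.001], [-0.051, 0.999, 0.0], [-0.001, 0.0, -1.0]]
wrist_force: [1.1, 0.0, -0.1]
finger_gap: 0.6
[482.55644198  48.36077294 160.73380909] [[-0.999, -0.051, 0.001], [-0.051, 0.999, 0.0], [-0.001, 0.0, -1.0]] [ 1.0683108   0.02169409 -0.14548135] 0.5531855325327578
w 315.8284532049807 251.04465863746623
y 240.86923650967137 251.08218806432305
b 165.08468319193975 251.55626163489563
grip 537.2560757888815 277.5863228143674
```

View pics/w1.png

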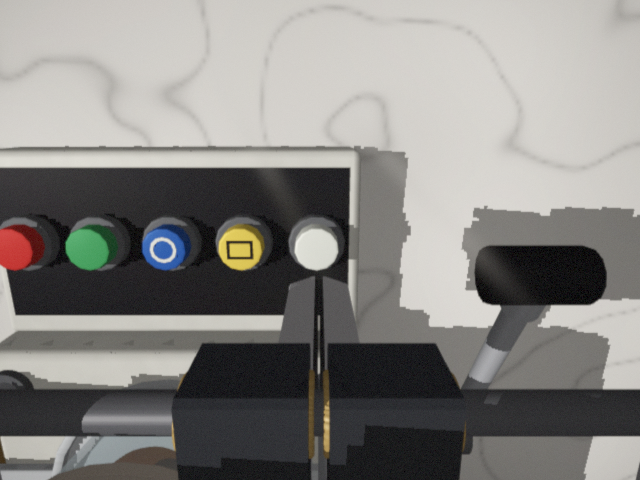

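The white key is at about (316,246), against a predicted (316,251), so my estimate is within ~3 mm. The grip is at (540,275), also as predicted. Next I press the white key.

```bash
python3 -m inch '[-1,-1.7,-45,0,0,0,-20,0,0,0,-9,0,0,0,0,0]'; python3 -m inch '[0,0,-1.5,0,0,0,0,0]'
```

```text
time_s: 2.52
eef_pos: [481.0, 47.0, 86.9]
eef_rot: [[-0.999, -0.051, -0.0], [-0.051, 0.999, 0.001], [0.0, 0.001, -1.0]]
wrist_force: [-3.1, 0.5, 3.8]
finger_gap: 0.3
time_s: 2.78
eef_pos: [481.5, 46.7, 85.2]
eef_rot: [[-0.999, -0.05, 0.001], [-0.05, 0.999, 0.001], [-0.001, 0.001, -1.0]]
wrist_force: [-3.0, 2.1, 5.3]
finger_gap: 0.5
```

```bash
python3 -m inch '[0,0,-1,0,0,0,0,0]'; python3 -m inch '[0,0,-1,0,0,0,0,0]'
```

```text
time_s: 3.02
eef_pos: [481.6, 46.7, 85.1]
eef_rot: [[-0.999, -0.05, 0.001], [-0.05, 0.999, 0.001], [-0.002, 0.001, -1.0]]
wrist_force: [-4.7, 2.4, 12.9]
finger_gap: 0.8
time_s: 3.28
eef_pos: [481.6, 46.7, 84.9]
eef_rot: [[-0.999, -0.05, 0.002], [-0.05, 0.999, 0.001], [-0.002, 0.001, -1.0]]
wrist_force: [-6.9, 2.6, 20.5]
finger_gap: 0.8
```

The white key bottomed: it stopped at tip z 66 and the force rose to 20 N. Lift clear and go to blue.

```bash
python3 -m inch '[0,0,25,0,0,0,5,0,0,0,0,0,2.5,-45,0,0,2.5,-45.5,0,0,0,0,0,0,0,0,0,0]'; python3 -m inch '[0,0,-20,0,0,0,-6,0,0,0,-4,0,0,0,0,0,0,0,0,0]'
```

```text
time_s: 4.15
eef_pos: [485.6, -43.9, 111.5]
eef_rot: [[-0.999, -0.049, -0.002], [-0.049, 0.999, 0.001], [0.002, 0.001, -1.0]]
wrist_force: [-0.5, 0.7, 0.1]
finger_gap: 0.4
time_s: 4.78
eef_pos: [485.9, -43.0, 84.9]
eef_rot: [[-0.999, -0.051, 0.0], [-0.051, 0.999, 0.001], [-0.0, 0.001, -1.0]]
wrist_force: [-5.1, 2.1, 18.8]
finger_gap: 0.6
```

Blue bottomed at the same height and force. Next is green (+2.4, -46).

```bash
python3 -m inch '[0,0,25,0,0,0,5,0,0,0,0,0,2.5,-46,0,0,0,0,0,0,0,0,0,0]'; python3 -m inch '[0,0,-20,0,0,0,-6,0,0,0,-4,0,0,0,0,0,0,0,0,0]'; python3 -m inch '[0,0,25,0,0,0,40,0,0,0,40,0,0,0,0,0]' 0 30
```

```text
time_s: 5.52
eef_pos: [487.9, -89.7, 111.4]
eef_rot: [[-0.999, -0.049, -0.002], [-0.049, 0.999, 0.002], [0.002, 0.002, -1.0]]
wrist_force: [0.4, 0.6, 0.4]
finger_gap: 0.3
time_s: 6.15
eef_pos: [488.2, -89.1, 85.0]
eef_rot: [[-0.999, -0.051, -0.0], [-0.051, 0.999, 0.001], [0.0, 0.001, -1.0]]
wrist_force: [-4.4, 2.7, 19.4]
finger_gap: 0.3
time_s: 6.65
eef_pos: [490.5, -90.2, 190.3]
eef_rot: [[-0.999, -0.051, 0.006], [-0.051, 0.999, -0.002], [-0.006, -0.002, -1.0]]
wrist_force: [0.1, -0.4, -0.5]
finger_gap: 37.2
```

```bash
python3 -m inch '[-5,48,5,0,-5,48,0,0,-5,48,0,0,-5,48,0,0,0,48,0,0,0,0,0,0,0,0,0,0]' 0
python3 - <<'E'
from h import *
s=ctrl.get_state(); print(s['eef_pos'],s['finger_gap'])
d=get('wrist'); cv2.imwrite('pics/w2.png',d['color'][:,:,::-1]); P=pts(d)
V=d['color'].max(2); m=(V<70)&(P[:,:,2]>110)&(P[:,:,2]<150)&(abs(P[:,:,0]-472)<40)&(abs(P[:,:,1]-150)<45)
q=P[m]; print(len(q),np.percentile(q,[2,50,98],axis=0).round(1))
E
```

```text
time_s: 7.52
eef_pos: [467.9, 149.4, 191.3]
eef_rot: [[-0.999, -0.051, -0.002], [-0.051, 0.999, -0.001], [0.002, -0.001, -1.0]]
wrist_force: [0.3, -0.3, 0.4]
finger_gap: 93.9
[467.85219385 149.41004687 191.31815497] 93.91149773399941
4692 [[457.2 125.8 130.3]
 [466.7 149.1 142.5]
 [481.4 172.2 145.1]]
```

View pics/w2.png

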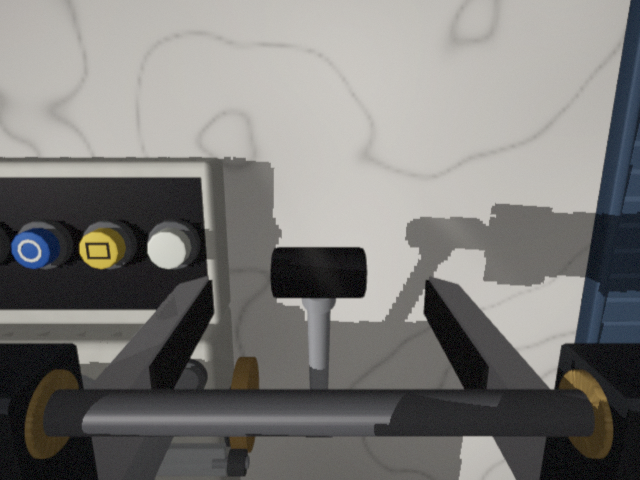

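The grip is centred between the open jaws at about (319,272). It measures x≈471, y≈149 with its top at 145, as expected. I descend so the TCP is 10 mm above the grip's axis and ~4 mm behind it (this keeps the body clear of the head), then pinch.

```bash
python3 -m inch '[0,0,-25,0,0,0,-25,0,0,0,0,0]' 0; python3 -m inch '[0,0,0,0,0,0,0,0,0,0,0,0,0,0,0,0,0,0,0,0]' 0.75 30;  python3 -m inch '[0,0,0,0,0,0,0,0]' 1 30
```

```text
time_s: 7.95
eef_pos: [467.2, 148.1, 140.7]
eef_rot: [[-0.999, -0.048, -0.005], [-0.048, 0.999, -0.001], [0.005, -0.001, -1.0]]
wrist_force: [-0.4, -0.1, 0.5]
finger_gap: 93.8
time_s: 8.57
eef_pos: [468.8, 149.5, 142.6]
eef_rot: [[-0.999, -0.051, 0.0], [-0.051, 0.999, -0.001], [-0.0, -0.001, -1.0]]
wrist_force: [-0.4, -0.6, 1.1]
finger_gap: 49.9
time_s: 8.82
eef_pos: [468.8, 149.5, 142.5]
eef_rot: [[-0.999, -0.051, 0.0], [-0.051, 0.999, -0.001], [-0.0, -0.001, -1.0]]
wrist_force: [-0.8, -2.6, 3.3]
finger_gap: 49.9
```

```bash
python3 -m inch '[10.5,0.5,16.2,0,0,0,0,0,12.2,0.6,15.1,0,0,0,0,0,13.7,0.7,13.7,0,0,0,0,0,0,0,0,0]' 1 35
python3 - <<'E'
from h import *
s=ctrl.get_state(); print(s['finger_gap'])
d=get('wrist'); cv2.imwrite('pics/w3.png',d['color'][:,:,::-1])
e=get('side'); a=cv2.resize(e['color'][130:330,240:460],None,fx=2.4,fy=2.4); b=d['color']; a=cv2.resize(a,(480,436)); b=cv2.resize(b,(320,240))
c=np.zeros((436,800,3),np.uint8); c[:,:480]=a; c[:240,480:]=b; cv2.imwrite('pics/c3.png',c[:,:,::-1])
E
```

```text
time_s: 9.7
eef_pos: [504.5, 151.3, 186.4]
eef_rot: [[-0.999, -0.05, -0.001], [-0.05, 0.999, -0.0], [0.001, -0.0, -1.0]]
wrist_force: [0.8, -1.7, -9.8]
finger_gap: 49.8
49.8363497544599
```

View pics/c3.png

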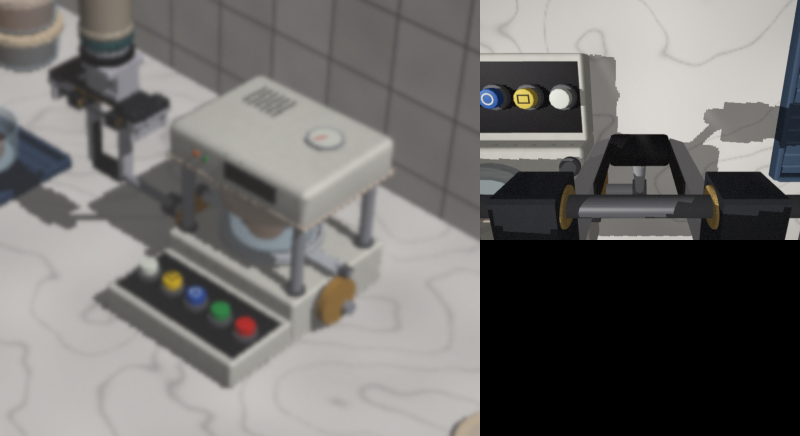

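The grip is held and the lever follows. The body underside is already at ~264 mm, above the head. I continue to about 78°.

```bash
python3 -m inch '[15.1,0.8,13,0,0,0,0,0,16.2,0.8,10.5,0,0,0,0,0,17.3,0.9,8.8,0,0,0,0,0,18,0.9,6.9,0,0,0,0,0,18.7,1,5,0,0,0,0,0]' 1 35; python3 -m inch '[0,0,0,0]'
python3 - <<'E'
from h import *
d=get('wrist'); np.savez('pics/w4.npz',**d)
e=get('side'); a=cv2.resize(e['color'][130:330,240:460],(480,436)); b=cv2.resize(d['color'],(320,240))
t=get('top')['color'][100:280,200:420]
c=np.zeros((436,800,3),np.uint8); c[:,:480]=a; c[:240,480:]=b; c[240:,480:]=cv2.resize(t,(320,196)); cv2.imwrite('pics/c4.png',c[:,:,::-1])
E
```

```text
time_s: 11.05
eef_pos: [590.0, 155.7, 231.4]
eef_rot: [[-0.999, -0.05, -0.0], [-0.05, 0.999, -0.0], [0.0, -0.0, -1.0]]
wrist_force: [-2.2, -3.4, -9.5]
finger_gap: 49.8
time_s: 11.18
eef_pos: [590.0, 155.7, 231.5]
eef_rot: [[-0.999, -0.05, 0.001], [-0.05, 0.999, -0.0], [-0.001, -0.0, -1.0]]
wrist_force: [-1.7, -3.8, -9.9]
finger_gap: 49.8
```

View pics/c4.png

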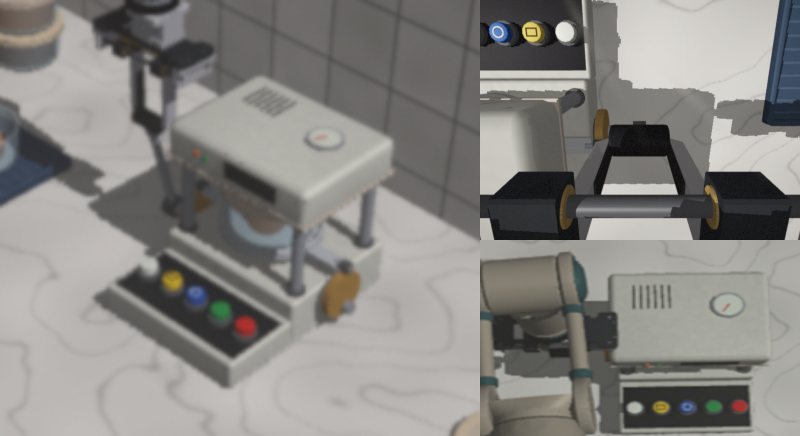

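```bash
python3 -m inch '[13,0.6,2,0,0,0,0,0,13,0.7,1.2,0,0,0,0,0,12.5,0.6,0.5,0,0,0,0,0,0,0,0,0]' 1 35
```

```text
time_s: 12.2
eef_pos: [629.7, 157.7, 236.5]
eef_rot: [[-0.999, -0.05, 0.003], [-0.05, 0.999, 0.0], [-0.003, -0.0, -1.0]]
wrist_force: [-1.3, -4.2, -4.5]
finger_gap: 49.7
```

```bash
python3 -m inch '[-0.5,0,0,0,0,0,0,0]'
python3 - <<'E'
from h import *
s=ctrl.get_state(); print(s['eef_pos'],s['wrist_force'],s['finger_gap'])
d=get('wrist'); np.savez('pics/w5.npz',**d)
e=get('side'); np.savez('pics/s5.npz',**e)
for f,c0,zr in (('w4',594,None),('w5',633,None)):
    D=dict(np.load(f'pics/{f}.npz')); P=pts(D); 
    m=(abs(P[:,:,1]-156)<20)&(abs(P[:,:,0]-c0)<25)&(P[:,:,2]>195)&(P[:,:,2]<250); q=P[m]; print(f,len(q),np.percentile(q,[2,50,98],axis=0).round(1).tolist())
Q=pts(e); m=(abs(Q[:,:,1]-158)<22)&(abs(Q[:,:,0]-632)<60)
for lo in range(60,200,20):
    q=Q[m&(Q[:,:,2]>lo)&(Q[:,:,2]<lo+20)]
    if len(q): print(lo,len(q),np.median(q,axis=0).round(1))
# project expected upright axis
T=np.linalg.inv(e['T'])
b=e['color'][110:310,240:460].copy(); b=cv2.resize(b,(480,436)); f=480/220
def pr(p):
    q=T[:3,:3]@np.array(p)+T[:3,3]; return (int((q[0]/q[2]*e['fx']+e['cx']-240)*f),int((q[1]/q[2]*e['fy']+e['cy']-110)*f))
b2=b.copy()
for z in (38,100,150,223): cv2.circle(b2,pr((632.4,158.6,z)),2,(255,0,0),-1)
c=np.zeros((436,800,3),np.uint8); c[:,:480]=b2; c[:240,480:]=cv2.resize(d['color'],(320,240)); c[240:,480:]=cv2.resize(b[180:310,80:300],(320,196)); cv2.imwrite('pics/c5.png',c[:,:,::-1])
E
```

```text
time_s: 12.45
eef_pos: [628.5, 157.7, 236.4]
eef_rot: [[-0.999, -0.05, 0.001], [-0.05, 0.999, -0.0], [-0.001, -0.0, -1.0]]
wrist_force: [-2.8, -5.7, -1.8]
finger_gap: 49.4
[628.53773147 157.70936434 236.39428698] [-2.7739688  -5.68227659 -1.75693168] 49.40393254462227
w4 5203 [[569.3, 136.8, 223.1], [578.0, 155.3, 228.4], [591.2, 175.1, 230.6]]
w5 4046 [[608.3, 136.6, 230.8], [615.5, 155.3, 235.3], [626.3, 175.1, 237.0]]
60 19 [624.1 153.2  70.4]
80 22 [622.6 153.3  91.4]
100 22 [620.8 154.  109.3]
120 11 [618.  152.9 126.7]
140 13 [615.9 157.7 154.6]
160 11 [612.8 150.  174.1]
180 18 [612.8 153.3 187.6]
```

View pics/c5.png

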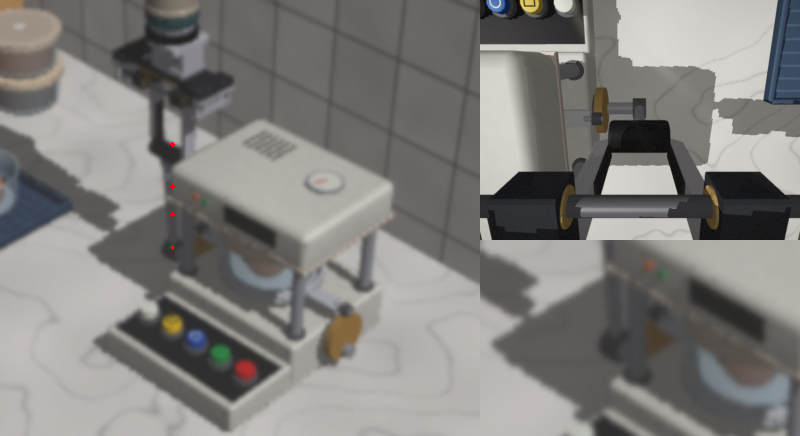

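The side depth shows the bar still leaning ~5° back (x 624 at z 70, 613 at z 188). The red dots mark the expected upright line, and the grip is left of them. So the grip slipped a little in the jaws, and I'll fit its axis from the wrist depth.

```bash
cat > fit.py <<'E'
from h import *
from scipy.optimize import least_squares
def grip(D,cx):
    P=pts(D); V=D['color'].max(2)
    m=(abs(P[:,:,1]-155)<18)&(abs(P[:,:,0]-cx)<28)&(P[:,:,2]>208)&(P[:,:,2]<245)&(V<90); q=P[m]
    x=q[:,0]+.0508*(q[:,1]-158.6)  # along press x, at lever plane
    r=least_squares(lambda c:np.hypot(x-c[0],q[:,2]-c[1])-14,[cx,223],loss='soft_l1')
    return len(q),r.x.round(1),np.abs(r.fun).mean().round(2)
def bar(e):
    Q=pts(e); m=(abs(Q[:,:,1]-154)<12)&(abs(Q[:,:,0]-622)<25)&(Q[:,:,2]>60)&(Q[:,:,2]<195)
    q=Q[m]; x=q[:,0]; r=least_squares(lambda p:p[0]+p[1]*(q[:,2]-38)-x,[624,0],loss='soft_l1',f_scale=2).x
    return len(q),r[0].round(1),np.degrees(np.arctan(r[1])).round(2)
if __name__=='__main__':
    print(grip(dict(np.load('pics/w4.npz')),585),grip(dict(np.load('pics/w5.npz')),622),bar(dict(np.load('pics/s5.npz'))))
E
python3 fit.py
```

```text
(5650, array([580.7, 215.8]), np.float64(0.43)) (5821, array([615.4, 222.1]), np.float64(0.42)) (109, np.float64(628.0), np.float64(-6.03))
```

The fit puts the grip's axis at (615.4, 222.1). That lies on the 185 mm arc about (632.4, 38) and is 5.3° short; the bar fit says 6.0°. The pads crept ~15 mm along the grip ends, but the pinch still holds. I raise the grip to 60 N and continue in small steps, measuring the grip itself.

```bash
python3 -m inch '[0,0,0,0,0,0,0,0,4,0.2,0.2,0,4,0.2,0.1,0,0,0,0,0]' 1 60
python3 - <<'E'
from fit import *
s=ctrl.get_state(); print(s['eef_pos'].round(1),s['wrist_force'].round(1),s['finger_gap']); print(grip(get('wrist'),622),bar(get('side')))
E
```

```text
time_s: 13.18
eef_pos: [634.0, 158.0, 236.5]
eef_rot: [[-0.999, -0.05, -0.004], [-0.05, 0.999, -0.0], [0.004, -0.0, -1.0]]
wrist_force: [-7.1, -4.7, 1.1]
finger_gap: 49.0
[634.  158.  236.5] [-7.1 -4.7  1.1] 49.04828925137888
(5869, array([620.7, 222.5]), np.float64(0.42)) (95, np.float64(628.3), np.float64(-4.72))
```

```bash
python3 -m inch '[3.5,0.2,0.2,0,3.5,0.2,0.1,0,3,0.1,0,0,0,0,0,0,0,0,0,0]' 1 60
python3 - <<'E'
from fit import *
s=ctrl.get_state(); print(s['eef_pos'].round(1),s['wrist_force'].round(1),s['finger_gap']); d=get('wrist');e=get('side');t=get('top');print(grip(d,632),bar(e))
P=pts(d)
b=cv2.resize(e['color'][110:310,240:460],(480,436)); c=np.zeros((436,800,3),np.uint8); c[:,:480]=b; c[:240,480:]=cv2.resize(d['color'],(320,240)); c[240:,480:]=cv2.resize(e['color'][190:270,320:451],(320,196)); cv2.imwrite('pics/c6.png',c[:,:,::-1])
Q=pts(e); T=np.linalg.inv(e['T']); np.savez('pics/s6.npz',**e)
# lid height before/after at side view
for f in ('side0','s5','s6'):
    D=dict(np.load(f'pics/{f}.npz')); Q=pts(D); m=(np.hypot(Q[:,:,0]-642,Q[:,:,1]+36)<80)&(Q[:,:,2]>130)&(Q[:,:,2]<190)
    print(f,m.sum(),np.percentile(Q[m][:,2],[5,50,95]).round(1))
E
```

```text
time_s: 13.9
eef_pos: [642.6, 158.4, 236.3]
eef_rot: [[-0.999, -0.05, -0.008], [-0.05, 0.999, -0.001], [0.008, -0.0, -1.0]]
wrist_force: [-9.3, -5.3, -0.4]
finger_gap: 49.1
[642.6 158.4 236.3] [-9.3 -5.3 -0.4] 49.0673274484444
(5941, array([628.5, 222.7]), np.float64(0.42)) (96, np.float64(629.5), np.float64(-3.22))
side0 380 [132.1 160.2 168.6]
s5 360 [132.9 154.7 181.9]
s6 351 [133.8 155.6 182.4]
```

View pics/c6.png

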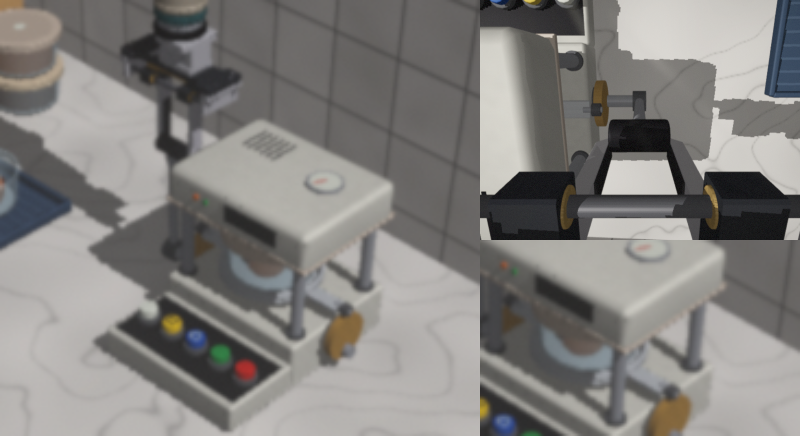

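Grip x is 628.5, about 1° short. I nudge +3.5 mm and check the hub position from the same camera.

```bash
python3 -m inch '[3,0.2,0,0,0,0,0,0,0,0,0,0]' 1 60
python3 - <<'E'
from fit import *
s=ctrl.get_state(); print(s['eef_pos'].round(1),s['wrist_force'].round(1),s['finger_gap']); d=get('wrist');e=get('side');print(grip(d,634),bar(e))
P=pts(d); np.savez('pics/w7.npz',**d)
m=(P[:,:,1]>100)&(P[:,:,1]<180)&(abs(P[:,:,0]-625)<50)&(P[:,:,2]>25)&(P[:,:,2]<110)
q=P[m]; 
for y in range(105,180,8):
    r=q[abs(q[:,1]-y)<4]
    if len(r)>10: print(y,len(r),np.percentile(r[:,0],[2,50,98]).round(1),np.percentile(r[:,2],[5,50,95]).round(1))
o=d['T'][:3,3]; print('cam',o.round(0))
# bar edges: side image dark columns not needed
cv2.imwrite('pics/w7.png',cv2.resize(d['color'][150:310,200:420],(770,560),interpolation=cv2.INTER_CUBIC)[:,:,::-1])
E
```

```text
time_s: 14.42
eef_pos: [646.4, 158.6, 236.2]
eef_rot: [[-0.999, -0.05, -0.006], [-0.05, 0.999, -0.001], [0.006, -0.0, -1.0]]
wrist_force: [-8.4, -5.0, -0.8]
finger_gap: 49.4
[646.4 158.6 236.2] [-8.4 -5.  -0.8] 49.42043227853654
(5956, array([631.8, 222.8]), np.float64(0.42)) (73, np.float64(629.8), np.float64(-2.08))
105 1500 [601.3 631.7 665.7] [ 41.5  74.6 105.2]
113 236 [624.  632.4 642.9] [41.2 46.5 48.6]
121 238 [623.6 632.  642.6] [40.9 46.6 48.8]
129 229 [623.1 631.1 642.2] [41.  46.5 48.6]
137 233 [622.8 630.9 641.8] [41.3 46.5 48.8]
145 284 [615.5 629.7 642.7] [41.5 47.8 54.9]
153 310 [614.8 624.7 642.3] [ 42.7  53.1 101.6]
161 301 [614.4 624.3 628.8] [ 42.   53.8 105. ]
169 170 [614.4 628.  644.9] [44.2 53.2 55.6]
cam [571. 155. 397.]
```

View pics/w7.png

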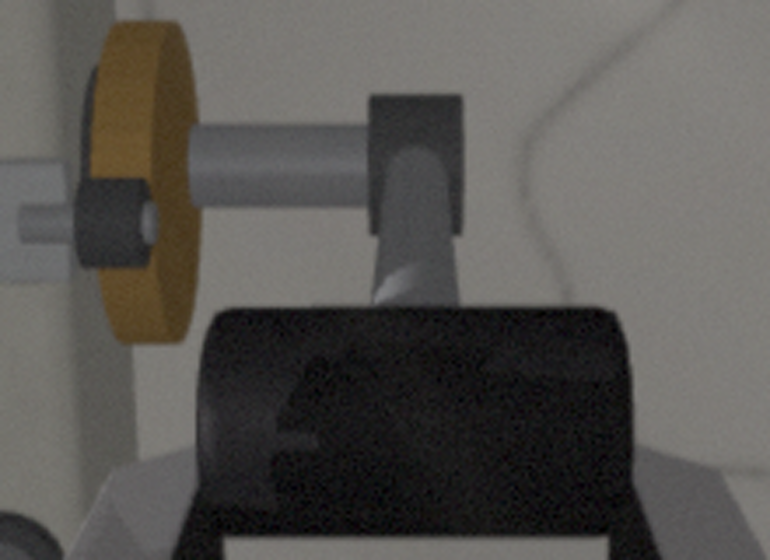

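```bash
python3 - <<'E'
from fit import *
d=dict(np.load('pics/w7.npz')); P=pts(d)
m=(P[:,:,1]>111)&(P[:,:,1]<139)&(abs(P[:,:,0]-632)<16)&(P[:,:,2]>36)&(P[:,:,2]<55); q=P[m]
x=q[:,0]+.0508*(q[:,1]-158.6)
for fr in (0,1):
    f=lambda c:np.hypot(x-c[0],q[:,2]-(c[1]))-c[2] if fr else np.hypot(x-c[0],q[:,2]-c[1])-10.5
    r=least_squares(f,[632,38,10.5],loss='soft_l1'); print(r.x.round(2),np.abs(r.fun).mean())
m=(abs(P[:,:,1]-158)<25)&(abs(P[:,:,0]-632)<30)&(P[:,:,2]>36)&(P[:,:,2]<57)&(d['color'].max(2)<75); q=P[m]; x=q[:,0]+.0508*(q[:,1]-158.6)
r=least_squares(lambda c:np.hypot(x-c[0],q[:,2]-c[1])-c[2],[632,38,17],loss='soft_l1'); print('hub',len(q),r.x.round(2))
E
```

```text
[631.55  37.46  10.5 ] 0.48427995475892677
[631.46  38.17   9.9 ] 0.4567103412085423
hub 646 [631.47  38.11  16.97]
```

Fitted from the same picture, the shaft axis is at x 631.5, z 38.1 (hub 631.5) and the grip at 631.8, so the lever is upright within ~0.3°. I hold for a second to check for creep.

```bash
python3 -m inch '[0,0,0,0,0,0,0,0,0,0,0,0,0,0,0,0,0,0,0,0,0,0,0,0,0,0,0,0,0,0,0,0,0,0,0,0,0,0,0,0]' 1 60
python3 - <<'E'
from fit import *
d=get('wrist'); print(grip(d,634)); P=pts(d)
m=(abs(P[:,:,1]-158)<25)&(abs(P[:,:,0]-632)<30)&(P[:,:,2]>36)&(P[:,:,2]<57)&(d['color'].max(2)<75); q=P[m]; x=q[:,0]+.0508*(q[:,1]-158.6)
r=least_squares(lambda c:np.hypot(x-c[0],q[:,2]-c[1])-c[2],[632,38,17],loss='soft_l1'); print('hub',len(q),r.x.round(2))
E
```

```text
time_s: 15.78
eef_pos: [646.5, 158.6, 236.2]
eef_rot: [[-0.999, -0.05, -0.006], [-0.05, 0.999, -0.001], [0.006, -0.0, -1.0]]
wrist_force: [-7.2, -4.8, -0.7]
finger_gap: 49.2
(5950, array([631.8, 222.8]), np.float64(0.42))
hub 647 [631.4   38.17  16.88]
```

It is stable: no creep over 1.25 s. Handing in.

```bash
python3 -c "
from bench import ctrl; print(ctrl.job_done())"
```

```text
the job is handed in; nothing more can be done
None
```

The job is handed in at about 16 s, with the lever held upright in the gripper.

- **Keys:** I pressed white, then blue, then green, lifting clear of each before the next. Each one bottomed: the fingertips stopped at z 66 mm and the force rose to about 19–20 N. I did not touch yellow or red.
- **Lever:** I pinched it over the grip's ends and swung it up. My last fit from the wrist camera put the grip's axis at x 631.8 mm and the hub's at 631.4–631.5 mm, so it stands upright within about 0.3°. It did not creep during a 1.25 s hold at 60 N.
- **Lift:** after I took up most of the swing, the top of the lid area in the side view had risen from about 169 to 182 mm. I did not measure the lid again in the final pose.
- **Slip:** while swinging, the pads crept about 15 mm along the grip ends at 35 N. That left the lever about 5° short, and I corrected it using the camera at 60 N. The grip is therefore held off-centre on the pads, by about 14 mm.
- **Disagreeing check:** a coarse depth fit of the bar from the side camera read about 2° short of upright. I trusted the wrist-camera fit instead, because the side fit had few points and its shaft position was off.

I did not measure the bowls, spare lid and dip cup again at the end. The arm met no unexpected forces near them.

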